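Retain an instrument case and hold its sprung cover at the set angle

TASK

Set up the hinge-spring check of the instrument case in the jig: lay the long retaining bar across the two notched supports at the jig's front, flat in both notches and about centred, and let go of it while the cover is still shut. Then take the cover by its rod handle, lift it against its spring until the cover is in line with the pointer arm beside it, and finish while still holding it steady at that angle. Leave the pointer as it is set, and the short bar, the weight and the bottle where they stand.

Things in the scene. Friction and masses are not known exactly. Their poses are not given: they have to be found in the camera images.
- jig: Fixed aluminium base plate, 350 x 250 x 12 mm, carrying a white open-topped instrument case under a grey hinged cover. Origin on the bench; x from the front (robot's side) to the back, y along the front, z up. Plate: x -200 to 150, y -125 to 125 mm. Case: x -45 to 125, y -85 to 85, up to z 92 mm; its low front flange lies between the supports, up to z 33 mm.
- support0 (a point): Middle of the notch floor of the steel support at the jig's x -165, y -90, z 35 mm. The notch is open at the top and along y, 31 mm wide in x between cheeks that reach up to z 48 mm; the support is 22 mm long in y. Axes are the jig's.
- support1 (a point): The same on the other support, at the jig's x -165, y +90, z 35 mm. The bar lies home with its underside on both floors and its middle halfway between them: origin at the jig's x -165, y 0, z 35 mm, its y axis along the jig's y, either way round.
- bar: Long retaining bar, plain steel, loose, about 0.35 kg: 240 mm long (y axis), 25 mm wide (x), 16 mm thick, with a grip fin on the middle of its top, 12 mm thick (x), 50 mm long (y), from 16 to 50 mm above the underside. Origin at the centre of the underside. Starts flat on the bench left or right of the jig, roughly along world x.
- cover_rod (a point): Middle of the cover's handle: a level steel rod, 12 mm diameter, 120 mm long along y, on an arm at each end, 215 mm before (-x) and 26 mm above the hinge axis in the cover's frame; 124 mm above the bench when shut. 37 mm of free space behind it, up to the 12 mm thick cover plate. Axes are the cover's, the jig's when shut. It may turn between the fingers of an upright gripper.
- cover_hinge (a point): Middle of the hinge axis of cover and pointer, which runs along the jig's y at the jig's x 125, z 98 mm, through mid-thickness of the cover plate. Axes turn with the cover.
- cover (a joint): Opening angle of the sprung cover, rad: 0 shut (its start), grows as the front edge rises, at most 1.3. The spring hinge pulls it shut: about 4 N of lift at the rod to leave the rest, at 0.85 rad some 8 N square to the hinge arm (13 N straight up). Let go, it falls shut.
- pointer_tip (a point): Tip of the pointer: a thin plain steel arm, 170 mm long, 8 mm high, 4 mm thick, pivoted on the hinge axis 103 mm to the +y side of the jig's middle, just beside the cover's edge. It runs from the hinge towards its own -x. It shows the wanted cover angle and must not be pushed.
- pointer (a joint): Set angle of the pointer arm, rad, between 0.45 and 0.85, same zero and sense as the cover's angle: the cover is in line with the pointer when the two are equal. Held by friction.
- short_bar: Bystander: shorter steel bar of the same section and fin, 130 mm long (y axis), too short for the supports; flat on the bench on the other side of the jig. Origin at the centre of its underside.
- weight: Bystander: steel check weight, 48 mm diameter, 80 mm tall, origin at the centre of its foot.
- bottle: Bystander: white plastic bottle, 60 mm diameter, 140 mm tall, origin at the centre of its foot.
Things that resemble listed ones, but are neither listed nor needed, are in the scene too. Leave any blue or red look-alike of the bar alone.

How it is judged:
On the way, in this order (a step that is already met when the one before it is completed fails the run):
1. the long bar lies flat in both notches, let go, with the cover still shut (x of bar in the frame of jig between -0.17 and -0.16 m and y of bar in the frame of jig between -0.025 and 0.025 m and z of bar in the frame of jig between 0.032 and 0.038 m and angle between the y axis of bar and the y axis of jig, either way round below 0.06 rad and angle between bar's own z axis and vertical below 0.04 rad and contact force between bar and the fingers below 0.1 N and linear speed of bar below 0.02 m/s and value of joint cover below 0.08 rad), for 0.2 s.
2. the cover is held in line with the pointer by the gripper (angle between the x axis of cover_rod and the x axis of pointer_tip, either way round below 0.08 rad and velocity of joint cover between -0.1 and 0.1 rad/s and contact force between the fingers and cover above 1.5 N), for 0.2 s.
At the end, for the whole second after the job is handed in: Fingers holding the cover (over 1.5 N), at rest, within 0.08 rad of the pointer, whose tip is within 10 mm of its start; the long bar let go in both notches: within 5 mm across, 25 mm along, 3 mm in height, 0.06 rad of the jig's y, tilt under 0.04 rad, not touching the cover (all of step 2 and x of bar in the frame of jig between -0.17 and -0.16 m and y of bar in the frame of jig between -0.025 and 0.025 m and z of bar in the frame of jig between 0.032 and 0.038 m and angle between the y axis of bar and the y axis of jig, either way round below 0.06 rad and angle between bar's own z axis and vertical below 0.04 rad and contact force between bar and the fingers below 0.1 N and linear speed of bar below 0.02 m/s and value of joint cover above 0.35 rad and contact force between cover and bar below 0.1 N and distance of pointer_tip from where it was at the start of the episode below 0.01 m); the arm keeps its last pose, push and grip.
It fails at once if the pointer is pushed off its setting (tip moved over 10 mm) (distance of pointer_tip from where it was at the start of the episode above 0.01 m).
It fails at once if the short bar, the weight or the bottle is moved by more than 20 mm (distance of any of short_bar, weight, bottle from where it was at the start of the episode above 0.02 m).
It also fails if it takes over 53 s, if anything falls off the work surface, if the arm or the gripper's body presses on something with over 40 N, if the wrist force passes 120 N, or if a joint passes its speed limit or range.

ROBOT

A 6-joint arm with a two-finger parallel gripper is mounted at the origin on the work surface. World frame = base frame: x ahead of the robot, y to its left, z up, the work surface at z = 0. Lengths are in m, angles in rad, forces in N, time in s.
With the tool pointing down it reaches from about 0.2 to 0.875 m from the base axis. Payload 3.4 kg.
Tool frame: the origin (TCP) lies between the finger pads; the fingertips stand 25 mm ahead of it and the grasp point (between the pads) lies 6 mm ahead of it (r.nose_length is the z of the fingertips in the tool frame, in m); z points along the fingers, y is the line along which they close (so a half turn about z gives the same grasp; the last joint's range is limited). The gripper opens to 94 mm and grips with 3 to 60 N. Pads are 16 mm wide; open, the fingers measure 119 mm over their backs; the gripper's body (75 mm by 177 mm) begins 78 mm behind the grasp point.
Start: joints at [-1.372, 0.276, 1.505, -0, 1.361, -0.121], TCP at [0.181, -0.546, 0.23] pointing down, gripper open.
Joint ranges: [-2.89, 2.89], [-0.75, 2.08], [0.22, 2.7], [-1.18, 4.32], [0.11, 2.71], [-2.7, 2.7]. Speed limits (rad/s): [2.57, 2.57, 3.14, 3.14, 3.14, 3.14].

INTERFACE

Orientations are given as a unit quaternion [w, x, y, z].
In Python, from plant import r, gripper_to, inverse_kinematics, vision, models, telemetry gives the robot as it stands. Calls block until the motion is done:
- r.move_to(position, orientation): joint-space move of the TCP to a pose.
- r.move_l(position, rot=None, vel=0.15, guard=None): straight line of the TCP; rot=None keeps the orientation; vel is the mean speed in m/s. With guard (N) it stops when the force on the tool has changed by that much, and returns True; else False.
- r.movej(angles): joint-space move.
- gripper_to(opening, f_grip=None): finger opening in m; f_grip is the grip in N (None keeps the last); returns when the fingers have stopped.
- r.hold(seconds).
- inverse_kinematics(position, orientation): joint angles nearest the present ones, or None.
- vision.snapshot(name): name is "scene" or "top"; returns the picture (384x512x3 uint8, red, green, blue); there is no depth.
- vision.get_calibration(name): a dict with "fx", "fy", "cx", "cy" (pixels), "position" and "orientation" of the camera in the world. Camera axes: x right, y down, z forward; pixel columns grow to the right and rows downward; lengths in m; the calibration is good to about 2 mm. A picture is of the moment at which its call begins. get_calibration takes no time and is no camera call.
A pose or a line that the arm cannot do raises r.PlanningError and nothing moves.
- r.sign_off(): hands the job in; it is judged then, once.
Trained networks look in the newest picture that a camera, given by its name, has taken for a name from the list of things; names that differ only in an ending like _2 or _b are one class to them, and where a whole thing is asked for, a point or a joint stands for the part that bears it (a point fixed in the world has none). Each returns a list of dicts, best first, with "score" (0 to 1); they miss things now and then, are a little off and sometimes report something else, mostly with a low value. They report only what shows in the picture. A call takes as long as a camera call. They do not tell look-alikes from the thing itself.
- models.boxes_of(thing, camera): "at" ([x, y, z] in m, in world coordinates, good to about 4 mm: the middle of the surface that is visible of it).
- models.regions_of(thing, camera): "pixels" (384x512 bool, what is visible of it).
- models.mark_of(thing, camera): "at" ([x, y, z] in m, in world coordinates, good to about 4 mm: a listed point, or the origin of a listed thing).
Readings, each from a call of its own:
- telemetry.current_t(): time.
- telemetry.current_joints(): joint angles.
- telemetry.current_dq(): joint speeds.
- telemetry.current_joint_efforts(): joint torques, N m.
- telemetry.current_ee_pos(): TCP position.
- telemetry.current_tool_rot(): TCP orientation.
- telemetry.current_wrist_force(): force on the tool from outside, world axes, zero at the start.
- telemetry.current_torque(): the same for the moment, N m.
- telemetry.current_opening(): finger opening in m.
- telemetry.current_finger_force(): force on a finger pad.
Only numpy, scipy, OpenCV 4.12 (cv2) and the standard library are available. Lean on these libraries where they do the work, as an engineer would, in place of code of your own. Each camera call takes 0.05 s, during which the arm holds its last target. There are 200 camera calls.

## Working session

There is one attempt and no reset: what is moved stays moved. The work goes in short steps, each a Python script; the robot and the scene stay as the last script left them, time stands still between calls to the robot, and variables do not carry over. Pictures are saved under pics/ and viewed, at most 10 in all, crops included, and the job is handed in when it is done.

```bash
ls; mkdir -p pics; python3 - <<'E'
from plant import r, vision, models, telemetry
import cv2, numpy as np
for c in ("scene","top"):
    im=vision.snapshot(c); cv2.imwrite(f"pics/{c}0.png",im[:,:,::-1])
    k=vision.get_calibration(c); print(c,{a:np.round(b,3).tolist() for a,b in k.items()})
    for t in ("support0","support1","bar","cover_rod","cover_hinge","pointer_tip","short_bar","weight","bottle","jig"):
        print(t,[(np.round(d["at"],3).tolist(),round(float(d["score"]),2)) for d in models.mark_of(t,c)])
print(telemetry.current_t())
E
```

```text
pics
scene {'fx': 356.532, 'fy': 356.532, 'cx': 253.374, 'cy': 191.692, 'position': [1.186, -0.21, 1.158], 'orientation': [-0.243, 0.791, 0.537, -0.166]}
support0 [([0.466, -0.122, 0.034], 0.77), ([0.432, 0.053, 0.037], 0.66)]
support1 [([0.466, -0.122, 0.034], 0.77), ([0.432, 0.053, 0.037], 0.66)]
bar [([0.23, 0.444, 0.001], 0.89), ([0.512, 0.523, 0.001], 0.74), ([0.483, 0.318, 0.0], 0.62)]
cover_rod [([0.525, -0.019, 0.122], 0.69)]
cover_hinge [([0.737, 0.018, 0.098], 0.71)]
pointer_tip [([0.598, 0.095, 0.212], 0.42)]
short_bar [([0.498, -0.328, 0.001], 0.67)]
weight [([0.712, -0.347, 0.001], 0.71)]
bottle [([0.485, 0.32, 0.001], 0.64), ([0.711, 0.328, 0.0], 0.63)]
jig [([0.613, -0.001, -0.001], 0.59)]
top {'fx': 428.411, 'fy': 428.411, 'cx': 253.676, 'cy': 200.287, 'position': [0.36, 0.063, 1.282], 'orientation': [-0.046, 0.708, -0.703, 0.047]}
support0 [([0.436, 0.054, 0.033], 0.95), ([0.467, -0.122, 0.034], 0.57)]
support1 [([0.436, 0.054, 0.033], 0.95), ([0.467, -0.122, 0.034], 0.57)]
bar [([0.51, 0.526, -0.001], 0.97), ([0.232, 0.445, -0.002], 0.71), ([0.501, -0.327, -0.001], 0.59), ([0.487, 0.318, -0.0], 0.58)]
cover_rod [([0.523, -0.019, 0.126], 0.82)]
cover_hinge [([0.736, 0.019, 0.099], 0.72), ([0.614, -0.005, 0.003], 0.35)]
pointer_tip [([0.594, 0.101, 0.208], 0.61), ([0.737, 0.02, 0.102], 0.19)]
short_bar [([0.496, -0.326, 0.0], 0.69)]
weight [([0.714, -0.35, -0.004], 0.75)]
bottle [([0.712, 0.326, -0.002], 0.7)]
jig [([0.611, -0.004, 0.005], 0.96)]
1.1
```

View pics/scene0.png

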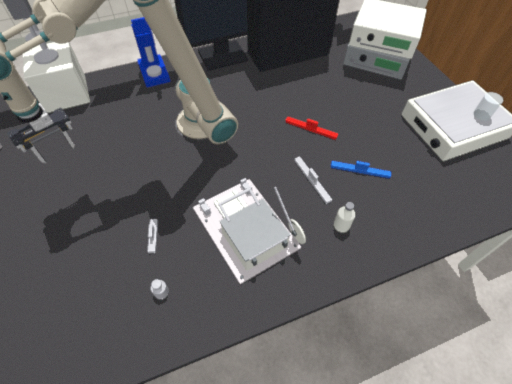

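View pics/top0.png

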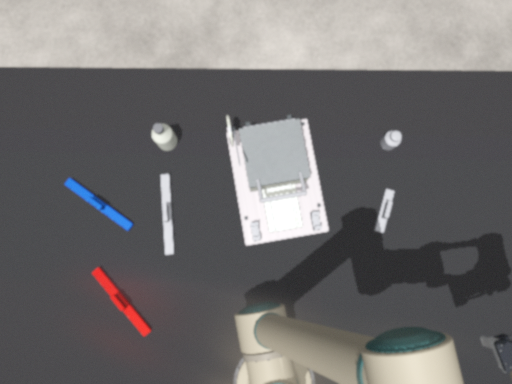

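The top picture shows four candidates for the bar:
- grey long bar (167,213), which is scene (313,180)
- blue look-alike (98,203)
- red look-alike (121,300)
- grey short bar (385,210), on the other side of the jig

I choose the grey long one at (167,213). The jig is at (280,180), with its supports at (256,231) and (316,218), and the pointer is at (231,125).

```bash
cat > h.py <<'E'
from plant import r, gripper_to, inverse_kinematics, vision, models, telemetry
import cv2, numpy as np
from scipy.spatial.transform import Rotation as R
def ray(c,uv,z):
    k=vision.get_calibration(c); w,x,y,q=k["orientation"]
    d=R.from_quat([x,y,q,w]).apply([(uv[0]-k["cx"])/k["fx"],(uv[1]-k["cy"])/k["fy"],1]); p=np.array(k["position"])
    return p+d*(z-p[2])/d[2]
def proj(c,P):
    k=vision.get_calibration(c); w,x,y,q=k["orientation"]
    v=R.from_quat([x,y,q,w]).inv().apply(np.asarray(P)-k["position"])
    return np.array([k["cx"]+k["fx"]*v[0]/v[2],k["cy"]+k["fy"]*v[1]/v[2]])
def quat(psi):  # tool down, closing line at world angle psi
    y=np.array([np.cos(psi),np.sin(psi),0]); z=np.array([0,0,-1.]); M=np.c_[np.cross(y,z),y,z]
    q=R.from_matrix(M).as_quat(); return [q[3],*q[:3]]
E
python3 - <<'E'
from h import *
im=vision.snapshot("top")
cr=cv2.resize(im[150:270,100:220],None,fx=4,fy=4,interpolation=cv2.INTER_CUBIC)
im2=vision.snapshot("scene")
cr2=cv2.resize(im2[160:280,220:340],None,fx=4,fy=4,interpolation=cv2.INTER_CUBIC)
cv2.imwrite("pics/crop.png",cv2.cvtColor(np.hstack([cr[:,:400],cr2[:,:400]]),cv2.COLOR_RGB2BGR)) 
for c,uv in (("top",(167,213)),("scene",(313,180))):
    for d in models.regions_of("bar",c):
        m=d["pixels"]; v,u=np.nonzero(m)
        if np.hypot(u.mean()-uv[0],v.mean()-uv[1])<15:
            P=np.array([ray(c,p,0.016)[:2] for p in zip(u,v)])
            rc=cv2.minAreaRect((P*1000).astype(np.float32)); e=np.linalg.svd(P-P.mean(0),full_matrices=False)[2][0]
            print(c,d["score"],"mean",P.mean(0).round(4),"rect",np.round(rc[0],1),np.round(rc[1],1),rc[2],"axis",np.arctan2(e[1],e[0]))
E
```

```text
top 0.72 mean [0.4822 0.3192] rect [485.7 319.9] [239.7  31.9] 6.691574573516846 axis -3.0471083999255613
scene 0.87 mean [0.4997 0.3174] rect [492.9 318.6] [249.6  50.1] 2.8287131786346436 axis 0.09039484373954175
```

View pics/crop.png

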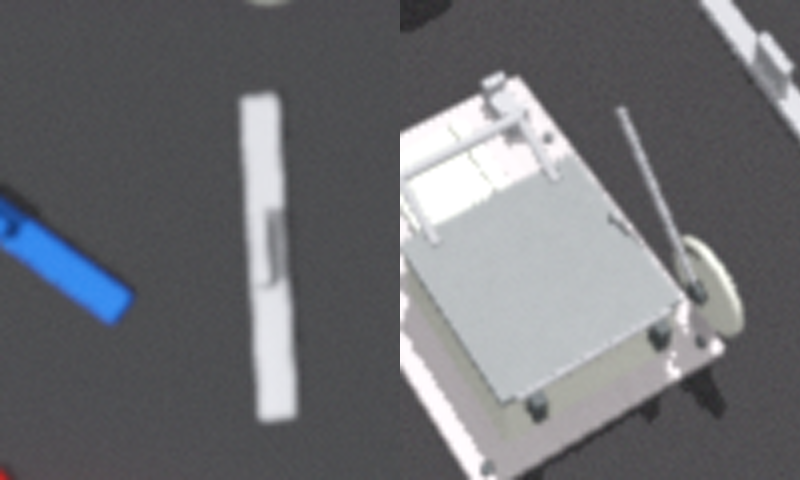

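The left crop shows the long steel bar, ends at top (165,174) and (169,254), with its fin in the middle. It measures 240 x 32 mm, so the choice stands. In the scene crop the pointer's tip is at scene (275,187).

```bash
python3 - <<'E'
from h import *
from scipy.optimize import least_squares
# jig pose (x,y,yaw) from the marks of both cameras
L={(-.165,-.09):[(.466,-.122),(.467,-.122)],(-.165,.09):[(.432,.053),(.436,.054)],(-.09,0):[(.525,-.019),(.523,-.019)],(.125,0):[(.737,.018),(.736,.019)],(0,0):[(.613,-.001),(.611,-.004)]}
J=lambda p,q:np.array(p[:2])+R.from_euler("z",p[2]).as_matrix()[:2,:2]@np.array(q)
f=lambda p:np.ravel([J(p,q)-w for q,ws in L.items() for w in ws])
s=least_squares(f,[.61,0,.18]); p=s.x; print("jig",p.round(4),"resid mm",(s.fun*1000).round(1))
tip=lambda t:np.r_[J(p,(.125-.17*np.cos(t),.103)),.098+.17*np.sin(t)]
for t in np.arange(.6,.87,.04): print(round(t,2),proj("scene",tip(t)).round(1),proj("top",tip(t)).round(1),tip(t).round(3))
for a in (.095-np.pi/2,.095+np.pi/2): print("grasp",inverse_kinematics([.486,.319,.15],quat(a)))
for a in (p[2],p[2]+np.pi): print("place",inverse_kinematics([*J(p,(-.165,0)),.2],quat(a)), inverse_kinematics([*J(p,(-.016,0)),.27],quat(a)))
E
```

```text
jig [ 0.6126 -0.0036  0.1832] resid mm [ 0.8 -0.1 -0.2 -0.1  2.   1.9 -2.   0.9 -0.9 -0.9  1.1 -0.9 -1.5  1.2
 -0.5  0.2 -0.4 -2.6  1.6  0.4]
0.6 [271.4 186.5] [241.3 171.6] [0.579 0.095 0.194]
0.64 [272.2 186.3] [241.  169.6] [0.583 0.096 0.2  ]
0.68 [272.9 186.3] [240.6 167.6] [0.587 0.096 0.205]
0.72 [273.8 186.3] [240.3 165.6] [0.591 0.097 0.21 ]
0.76 [274.6 186.4] [239.9 163.4] [0.596 0.098 0.215]
0.8 [275.5 186.5] [239.5 161.2] [0.6   0.099 0.22 ]
0.84 [276.5 186.8] [239.1 158.9] [0.605 0.1   0.225]
grasp [ 4.61181627e-01  3.40243577e-01  1.61811149e+00 -4.44089210e-16
  1.18323759e+00  1.93697795e+00]
grasp [ 4.61181627e-01  3.40243577e-01  1.61811149e+00 -4.44089210e-16
  1.18323759e+00 -1.20461470e+00]
place [-2.28774007e-01  1.10417416e-01  1.80026335e+00 -4.44089210e-16
  1.23091189e+00 -4.11998554e-01] [-1.27359436e-01  2.90804563e-01  1.38626352e+00 -4.44089210e-16
  1.46452457e+00 -3.10583983e-01]
place None None
```

```bash
python3 - <<'E'
from h import *
im=vision.snapshot("top"); cv2.imwrite("pics/ptr.png",cv2.resize(im[105:205,215:275],None,fx=6,fy=6,interpolation=cv2.INTER_CUBIC)[:,:,::-1])
q=quat(.095+np.pi/2)
p0=telemetry.current_ee_pos(); r.move_l([p0[0],p0[1],.38],vel=.3)
gripper_to(.05,40)
r.move_to([.486,.319,.38],q); r.move_l([.486,.319,.10],vel=.25)
print(r.move_l([.486,.319,.0445],vel=.08,guard=8))
gripper_to(0.0,40); print(telemetry.current_opening(),telemetry.current_finger_force(),telemetry.current_ee_pos())
r.move_l([.486,.319,.30],vel=.2)
print(telemetry.current_opening(),telemetry.current_wrist_force(),telemetry.current_t())
r.move_to([.40,.15,.32],quat(.183+.7)); 
im=vision.snapshot("scene"); cv2.imwrite("pics/held.png",im[:,:,::-1]); print(telemetry.current_t(),telemetry.current_torque())
E
```

```text
False
0.011377371642212484 40.00019431114197 [0.48604268 0.3190879  0.04458786]
0.011750053431380752 [-0.65402862 -0.11335471 -3.04897701] 10.2417
11.075 [-0.0022768  -0.10752449 -0.00440315]
```

View pics/ptr.png

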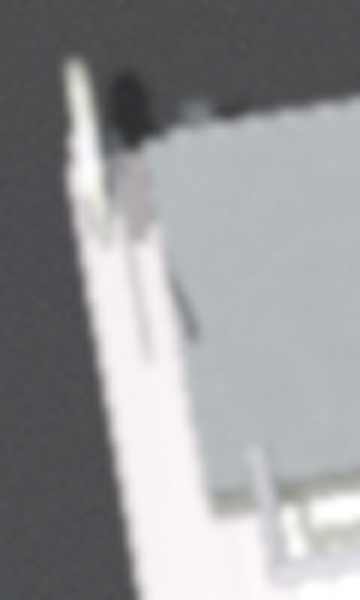

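View pics/held.png

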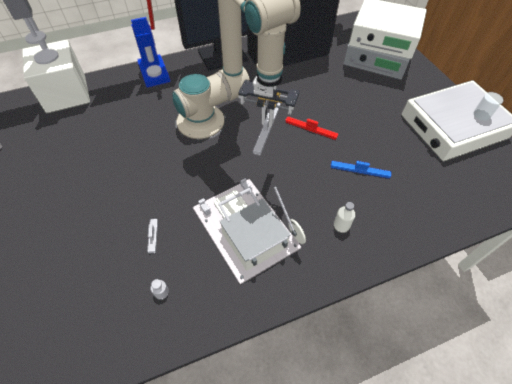

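The top crop shows the pointer tip at about top (240,165), which gives 0.73 rad. The scene gives 0.73–0.79 rad. The bar hangs from the gripper by its fin at scene (265,125), and everything else is undisturbed.

```bash
python3 - <<'E'
from h import *
x,y=.4504,-.0337; q=quat(.183)
r.move_to([x,y,.25],q); r.move_l([x,y,.115],vel=.15); r.hold(.2)
print("F",telemetry.current_wrist_force(),telemetry.current_torque())
for c in ("scene","top"):
    vision.snapshot(c); print(c,[(np.round(d["at"],3).tolist(),round(float(d["score"]),2)) for d in models.mark_of("bar",c)])
g=r.move_l([x,y,.079],vel=.04,guard=6); print(g,telemetry.current_ee_pos(),telemetry.current_wrist_force(),telemetry.current_torque(),telemetry.current_t())
im=vision.snapshot("scene"); cv2.imwrite("pics/place.png",cv2.resize(im[150:290,170:330],None,fx=4,fy=4,interpolation=cv2.INTER_CUBIC)[:,:,::-1])
E
```

```text
F [ 0.01669071  0.61357611 -2.74417023] [-0.06634606 -0.13405895 -0.02896969]
scene [([0.449, -0.034, 0.073], 0.72), ([0.515, 0.524, 0.002], 0.67), ([0.232, 0.44, -0.001], 0.61), ([0.737, 0.018, 0.096], 0.18)]
top [([0.514, 0.523, 0.002], 0.93), ([0.234, 0.445, 0.0], 0.73)]
True [ 0.44990713 -0.03357457  0.0795308 ] [-0.46625895  0.33693003  3.4430494 ] [-0.05462742 -0.12635985  0.04721082] 14.1917
```

View pics/place.png

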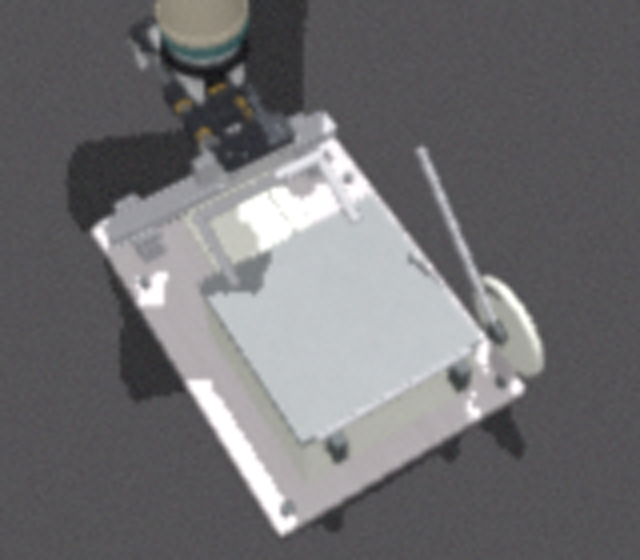

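The scene crop shows the bar across both supports at about scene (203,203) and (251,182). It made contact at exactly the expected height (TCP 0.0795), so I release it and check.

```bash
python3 - <<'E'
from h import *
gripper_to(.04,40); x,y,_=telemetry.current_ee_pos(); r.move_l([x,y,.20],vel=.12)
# above the rod, at its jig x -0.09
r.move_l([.5241,-.0201,.25],vel=.2)
for c in ("scene","top"):
    im=vision.snapshot(c)
    for t in("bar","cover_rod"): print(c,t,[(np.round(d["at"],3).tolist(),round(float(d["score"]),2)) for d in models.mark_of(t,c)])
    for d in models.regions_of("bar",c):
        v,u=np.nonzero(d["pixels"]); P=np.array([ray(c,p,0.051)[:2] for p in zip(u,v)])
        if P[:,1].mean()<.2:
            rc=cv2.minAreaRect((P*1000).astype(np.float32)); print(c,"rect",rc,len(u))
    if c=="scene": cv2.imwrite("pics/rel.png",cv2.resize(im[150:290,170:330],None,fx=4,fy=4,interpolation=cv2.INTER_CUBIC)[:,:,::-1])
print(telemetry.current_t())
E
```

```text
scene bar [([0.228, 0.442, 0.0], 0.95), ([0.448, -0.032, 0.033], 0.61), ([0.514, 0.526, 0.002], 0.58), ([0.5, -0.331, 0.001], 0.23)]
scene cover_rod [([0.526, -0.021, 0.118], 0.86)]
scene rect ((447.47454833984375, -37.6171875), (48.99494552612305, 241.5853729248047), 11.155835151672363) 522
top bar [([0.232, 0.446, 0.003], 0.97), ([0.513, 0.523, -0.0], 0.65), ([0.453, -0.032, 0.036], 0.62), ([0.499, -0.327, 0.001], 0.51), ([0.713, -0.346, -0.008], 0.16)]
top cover_rod []
top rect ((447.8983154296875, -24.311866760253906), (26.207714080810547, 223.844970703125), 10.597582817077637) 474
top rect ((704.5469970703125, -340.81060791015625), (45.63748550415039, 65.07283020019531), 45.100711822509766) 283
17.0417
```

View pics/rel.png

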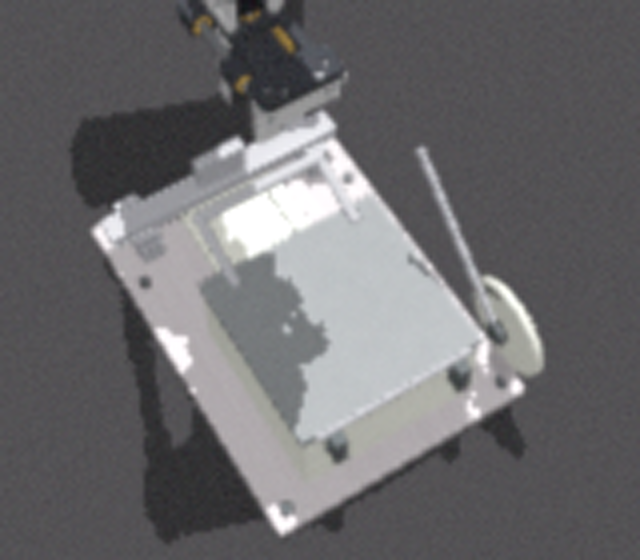

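The bar lies home at (0.450,-0.032), z about 0.035, yaw about 0.19 against the jig's 0.183, and the cover is still shut. In the crop its ends are at scene (200,203) and (252,181). Next I grasp the rod and lift it along its arc.

```bash
cat >> h.py <<'E'
rod=lambda t:np.array([-.215*np.cos(t)+.026*np.sin(t),.215*np.sin(t)+.026*np.cos(t)])
def at(T0,t):
    d=rod(t)-rod(0); return [T0[0]+d[0]*np.cos(.183),T0[1]+d[0]*np.sin(.183),T0[2]+d[1]]
E
python3 - <<'E'
from h import *
r.move_l([.5245,-.0198,.17],vel=.15)
print("g",r.move_l([.5245,-.0198,.129],vel=.08,guard=8))
gripper_to(0,50); T0=telemetry.current_ee_pos(); print(telemetry.current_opening(),T0,telemetry.current_wrist_force())
np.save("T0.npy",T0)
for t in np.linspace(0,.74,9)[1:]:
    r.move_l(at(T0,t),vel=.07); print(round(t,2),telemetry.current_wrist_force().round(1),round(telemetry.current_opening(),4))
r.hold(.3)
for c in ("scene","top"):
    im=vision.snapshot(c)
    for t in("cover_rod","pointer_tip","cover_hinge"): print(c,t,[(np.round(d["at"],3).tolist(),round(float(d["score"]),2)) for d in models.mark_of(t,c)])
    if c=="scene": cv2.imwrite("pics/lift.png",cv2.resize(im[130:250,210:330],None,fx=5,fy=5,interpolation=cv2.INTER_CUBIC)[:,:,::-1])
print(telemetry.current_t(),telemetry.current_ee_pos(),at(T0,.74))
E
```

```text
g False
0.010543405002397989 [ 0.52493193 -0.01978313  0.12922829] [ 0.96314703 -0.05357629  0.06635111]
0.09 [ 2.9 -1.5 -6.9] 0.0105
0.18 [ 0.7 -1.4 -6.3] 0.0107
0.28 [-1.  -2.  -5.9] 0.0104
0.37 [-4.7 -3.4 -4.9] 0.0109
0.46 [-6.2 -3.2 -4.2] 0.0105
0.55 [-8.2 -4.3 -2.8] 0.0105
0.65 [-9.  -4.  -1.9] 0.0107
0.74 [-11.1  -5.4   0.9] 0.0108
scene cover_rod [([0.597, -0.01, 0.252], 0.81)]
scene pointer_tip [([0.593, 0.095, 0.214], 0.64)]
scene cover_hinge [([0.737, 0.017, 0.096], 0.64)]
top cover_rod [([0.586, -0.009, 0.258], 0.93)]
top pointer_tip [([0.592, 0.101, 0.21], 0.52)]
top cover_hinge [([0.736, 0.017, 0.099], 0.94)]
23.1417 [ 0.59403996 -0.00720345  0.26837048] [np.float64(0.5974610356222515), np.float64(-0.006360123706943539), np.float64(0.2674003768644724)]
```

View pics/lift.png

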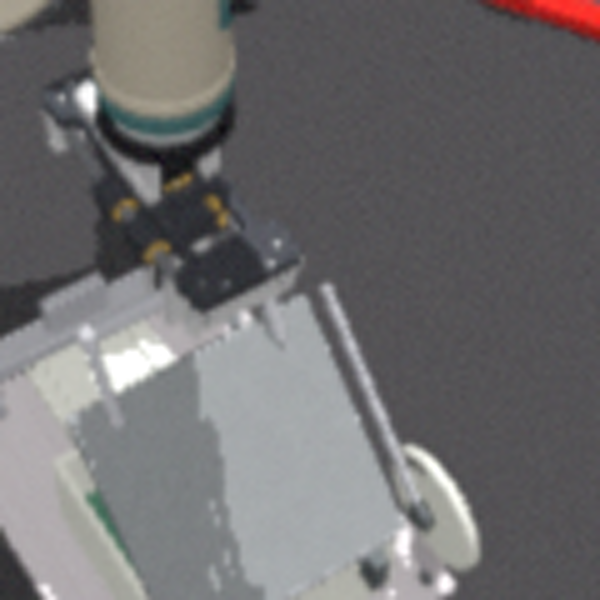

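The scene crop shows the cover's side edge running from (403,530) to (303,295), nearly parallel to the pointer from (418,520) to (327,287). It is perhaps a little low, so I check in the top view with projected models of the cover at several angles.

```bash
python3 - <<'E'
from h import *
p=(.6126,-.0036,.1832)
def W(t,x,y,z):
    a=R.from_euler("y",t).apply([x,0,z]) ; c=np.array([.125+a[0],y,.098+a[2]])
    return R.from_euler("z",p[2]).apply(c)+[p[0],p[1],0]
for t in (0,.6,.66,.7,.74,.78,.82):
    print(t,*[np.r_[proj(c,W(t,-.17,.103,0)),proj(c,W(t,-.172,.085,.006)),proj(c,W(t,-.172,-.085,.006))].round(1) for c in("top","scene")])
im=vision.snapshot("top"); cv2.imwrite("pics/top2.png",cv2.resize(im[105:205,220:320],None,fx=6,fy=6,interpolation=cv2.INTER_CUBIC)[:,:,::-1])
E
```

```text
0 [244.  188.6 250.5 187.9 310.4 177.4] [265.7 196.2 261.2 197.1 219.1 219.3]
0.6 [241.3 171.6 248.  169.2 312.9 158. ] [271.4 186.5 267.2 188.2 221.8 211.9]
0.66 [240.8 168.7 247.5 166.2 312.8 154.8] [272.5 186.3 268.4 188.1 222.6 212. ]
0.7 [240.5 166.6 247.2 164.  312.8 152.7] [273.3 186.3 269.2 188.1 223.2 212.2]
0.74 [240.1 164.5 246.9 161.8 312.7 150.4] [274.2 186.3 270.1 188.3 223.9 212.5]
0.78 [239.7 162.3 246.5 159.5 312.6 148.1] [275.1 186.4 271.  188.5 224.6 212.9]
0.82 [239.3 160.  246.1 157.1 312.4 145.7] [276.  186.6 271.9 188.8 225.3 213.3]
```

View pics/top2.png

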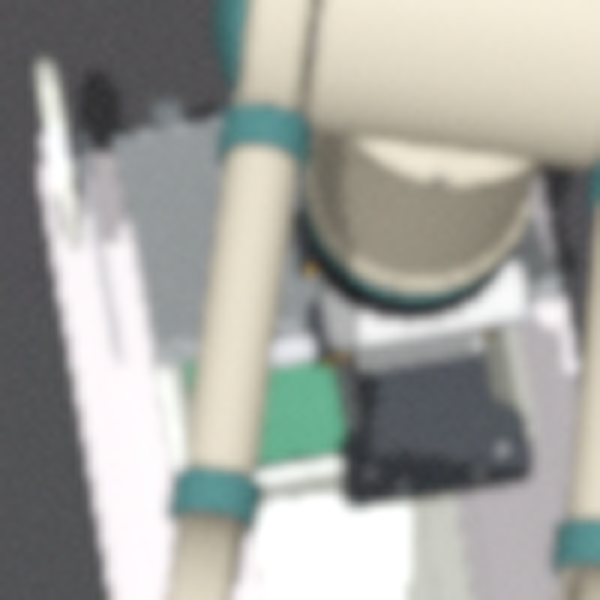

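In the top crop the pointer tip is at top (240.2,165.3) and the cover's front corner at (246.3,165.3). Both cameras put the cover about 0.02–0.03 rad below the pointer, so I nudge it up by that much and hand in.

```bash
python3 - <<'E'
from h import *
T0=np.load("T0.npy"); r.move_l(at(T0,.765),vel=.03); r.hold(.5)
im=vision.snapshot("scene"); cv2.imwrite("pics/fin.png",cv2.resize(im[130:250,210:330],None,fx=5,fy=5,interpolation=cv2.INTER_CUBIC)[:,:,::-1])
e=telemetry.current_ee_pos()-T0; d=[-.215+np.hypot(e[0],e[1]),.026+e[2]]; print("theta",np.arctan2(d[1],-d[0])-.1203)
for t in("bar","pointer_tip","cover_rod"): print(t,[np.round(d["at"],3).tolist() for d in models.mark_of(t,"scene")])
print(telemetry.current_finger_force(),np.abs(telemetry.current_dq()).max(),telemetry.current_wrist_force(),telemetry.current_t())
E
```

```text
theta 0.7532295767907295
bar [[0.232, 0.442, 0.001], [0.449, -0.03, 0.034], [0.513, 0.524, 0.002]]
pointer_tip [[0.594, 0.098, 0.213]]
cover_rod [[0.601, -0.008, 0.259]]
50.004993081092834 0.0020599932857667726 [-10.76790889  -4.15185538   0.74462864] 24.225
```

View pics/fin.png

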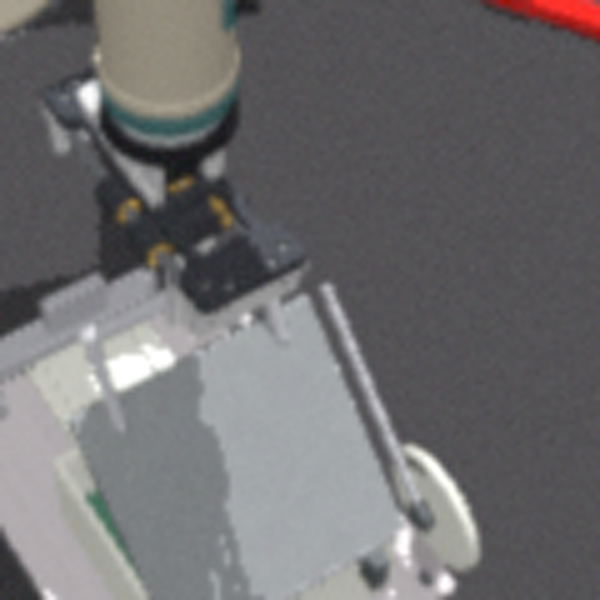

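The crop shows the cover edge (403,525)→(308,295) parallel to the pointer (415,515)→(327,287). The bar is still home, and the 50 N grip is steady.

```bash
python3 -c "
from plant import r
print(r.sign_off())"
```

```text
the job is handed in; nothing more can be done
None
```

I handed the job in at about 24 s: the long bar lies released in both notches, and the gripper is holding the cover steady at about 0.75 rad, within roughly 0.03 rad of my estimate of the pointer; the final verdict was not shown to me.

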